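# Find the key that opens the document box

## Robot

A 6-joint arm with a two-finger parallel gripper is mounted at the origin on the work surface. World frame = base frame: x ahead of the robot, y to its left, z up, the work surface at z = 0. Lengths are in m, angles in rad, forces in N, time in s.
With the tool pointing down it reaches from about 0.375 to 0.9 m from the base axis. Payload 3.1 kg.
Tool frame: the origin (TCP) lies at the centre of the arm's flange, where the gripper is bolted on; the fingertips stand tip_reach ahead of it and the grasp point (between the pads) lies 164 mm ahead of it (tip_reach is the distance from the TCP to the fingertips, in m); z points along the fingers, y is the direction in which the jaws open and shut (so a half turn about z gives the same grasp; the last joint's range is limited). The gripper opens to 87 mm and grips with 3 to 60 N. Pads are 19 mm wide; open, the fingers measure 117 mm over their backs; the gripper's body (75 mm by 190 mm) begins 51 mm behind the grasp point.
Start: joints at [-1.331, 0.527, 1.433, -0, 1.181, -0.178], TCP at [0.254, -0.571, 0.405] pointing down, gripper open.
Joint ranges: [-3.08, 3.08], [-0.75, 2.2], [0.22, 2.44], [-1.43, 4.57], [0, 2.65], [-2.85, 2.85]. Speed limits (rad/s): [2.79, 2.79, 3.14, 3.14, 3.14, 3.14].

## Interface

Orientations are given as a unit quaternion [x, y, z, w].
In Python, from rig import get_obs, camera, hand_in, tip_reach gives the robot as it stands. The module is installed in compiled form; this text tells all that it offers.
- The arm moves only by the tool servo_tool, never from a script. Its argument "steps" is one flat list of numbers, 5 for each row, row after row: the finger opening in m, from 0 to 0.087, then the shift along the tool's x, y, z in m, then the turn about the tool's z in rad. A call has 1 to 12 rows; each row is the pose to reach, as a shift and turn from the pose commanded when the call began, along the tool's axes at that moment; what a row does not reach only later rows make up. A row lasts 1/8 s, in which the tool goes at most 62.5 mm and 10.7 degrees, less where a joint would pass 70% of its speed; a pose out of reach is approached as far as the arm can. A call with a gripper value outside its range is refused whole. The fingers move at their own pace and stop on an object; "force" is the grip in N (left out, the last holds). Time passes only in rows, so rows that repeat a pose let the fingers close. It gives the time, the measured TCP pose, the force and the opening at its end, in the units of the state.
- get_obs(): the state, without advancing time (a new reading comes with each control period).
- camera(name): name is "side" or "top" or "wrist"; returns a dict with "pixels" (384x512x3 uint8, blue, green, red), "vertical_fov" (degrees; the focal length in pixels is half the picture's height over the tangent of half this angle, whatever the lens; pixels are square), "cx", "cy" (the principal point, pixels), "D" ([k1, k2, p1, p2, k3] as OpenCV has them; the pictures are not rectified), "T" (4x4, takes a point from camera to world coordinates). Camera axes: x right, y up, looking along -z (the intrinsics and any distortion apply to the point x, -y, -z); pixel columns grow to the right and rows downward; lengths in m; the calibration is good to about 2 mm. A picture is of the moment at which its call begins. There is no depth.
- hand_in(): hands the job in, once; it reports no verdict.
The state is a dict: "time": time; "q": joint angles; "joint_velocities": joint speeds; "joint_torque": joint torques, N m; "position": TCP position; "tool_rot": TCP orientation; "ft_force": force on the tool from outside, world axes, zero at the start; "moment": the same for the moment, N m; "grip_width": finger opening in m.
Only numpy, scipy, OpenCV 4.12 (cv2) and the standard library are available. Lean on these libraries where they do the work, as an engineer would, in place of code of your own. Each camera call takes 0.05 s, during which the arm holds its last target.

## Task

One of the three keys in the wooden stand opens the lock on the grey document box, and nothing shows which: try them one after another, putting a key in from above, bit in the keyway, down to its collar and turning it clockwise a quarter turn or so until the bolt has been drawn back (a key that stops short is a wrong one: turn it back, take it out and put it back or lay it aside on the bench). Leave the key that works in the lock, let go of it, and push the blue sliding cover fully open by its upright lip, without disturbing the other things on the bench.

Things in the scene. Friction and masses are not known exactly. Their poses are not given: they have to be found in the camera images.
- red_bow (a point): Centre of the red disc-shaped bow (grip) of one of three brass keys, alike but for colour and the hidden cut of the bit; which one fits changes from start to start. The bow is an upright disc of 38 mm diameter in the key's x-z plane, 10 mm thick along the key's y (grip it across y). This point is 32 mm above the underside of the key's collar.
- yellow_bow (a point): Centre of the yellow disc-shaped bow (grip) of one of three brass keys, alike but for colour and the hidden cut of the bit; which one fits changes from start to start. The bow is an upright disc of 38 mm diameter in the key's x-z plane, 10 mm thick along the key's y (grip it across y). This point is 32 mm above the underside of the key's collar.
- green_bow (a point): Centre of the green disc-shaped bow (grip) of one of three brass keys, alike but for colour and the hidden cut of the bit; which one fits changes from start to start. The bow is an upright disc of 38 mm diameter in the key's x-z plane, 10 mm thick along the key's y (grip it across y). This point is 32 mm above the underside of the key's collar.
- key_red: The key with the red bow, about 70 g, upright; origin on its axis (z, up) at the underside of a round collar (28 mm diameter, 4 mm thick) that rests on the stand or the lock. The 9 mm shank reaches 63 mm below it; a round-edged bit, 8 mm thick and 8 mm high, sticks out to 20 mm from the axis, towards the key's -x, in the plane of the bow.
- key_yellow: The key with the yellow bow, about 70 g, upright; origin on its axis (z, up) at the underside of a round collar (28 mm diameter, 4 mm thick) that rests on the stand or the lock. The 9 mm shank reaches 63 mm below it; a round-edged bit, 8 mm thick and 8 mm high, sticks out to 20 mm from the axis, towards the key's -x, in the plane of the bow.
- key_green: The key with the green bow, about 70 g, upright; origin on its axis (z, up) at the underside of a round collar (28 mm diameter, 4 mm thick) that rests on the stand or the lock. The 9 mm shank reaches 63 mm below it; a round-edged bit, 8 mm thick and 8 mm high, sticks out to 20 mm from the axis, towards the key's -x, in the plane of the bow.
- stand: Fixed dark wooden key stand, 75 (x) x 210 (y) x 68 mm (z), origin at the centre of its underside. Three keyways 70 mm apart along its y, at y = -70, 0, 70 mm, hold one key each, bit towards the stand's -x, collars on its top face. The keyways are as wide and long as the one in the lock, and open to the bench below.
- lock (a point): Key axis of the lock at the top face of the deck of the document box, 75 mm above the bench; axes those of the box. Keyway: a slot in the 5 mm deck, 15 mm wide along y, from 23.5 mm on the -x side of this point to 8 mm on the +x side, with a brass surround. A key goes in, bit towards the box's -x, until its collar rests on the deck, its bow centre then 32 mm above this point; it stands there by itself.
- keyway (a point): Same point as lock. How a key turns there: a wrong one turns only 0.2 to 0.5 rad clockwise (from above) before its bit meets a hard stop; all are stopped likewise anticlockwise. The right one turns on against about 0.05 N m, moves the bolt from about 0.8 rad on and has drawn it far enough at about 1.2 rad; 1.4 rad is ample. Turn a wrong key back to lift it out.
- bolt (a joint): Bolt of the lock, in m: 0 locked; grows as the right key turns clockwise, to 0.013 at most; from 0.0065 on the cover is free. It stays where it is left. A small black pointer on the deck, 20 mm towards the box's +y and 44 mm towards +x from the key axis, moves with it towards +x, from a red field to a green one.
- cover (a joint): Blue sliding cover, in m: 0 shut, 0.13 fully open at its stop. It slides along the box's +y (away from the lock) against about 2.5 N and stays where it is left. Locked, it gives only about 2 mm.
- lip (a point): Centre of the upright aluminium lip across the end of the cover next to the lock: 110 mm long along the box's x, 10 mm thick along its y, 28 mm high (14 mm above and below this point), standing on the cover, whose top is 80.5 mm above the bench. With the cover shut it is 70 mm towards +y from the key axis. Moves with the cover.
- box: Fixed grey steel document box, 180 (x) x 320 (y) mm, origin at the bench under its middle (5 mm off centre), z up, x away from its front, y along it from lock to cover; lock at its -y end, 75 mm high; cover at its +y end, with guide rails to 83 mm height. The open cover overhangs the +y end.
- tape: Roll of brown packing tape lying flat, 96 mm diameter, 25 mm high; origin under its centre; leave alone.
- stapler: Grey and black stapler, 140 mm long, 47 mm high; leave alone.
- pen_cup: Black pen cup, 76 mm diameter, 95 mm high; leave alone.
- stamp: Dark wooden hand stamp, 44 mm diameter, 60 mm high; leave alone.
- punch: Black and grey hole punch, 110 x 100 mm, 57 mm high; leave alone.
There are look-alikes about, which are no part of the job. What is shaped like the key_red but purple is not meant.

How it is judged:
By the outcome, as a careful person would: the job done as asked, in the order asked, and still so for the second after the job is handed in, with the robot touching nothing.
It also fails if it takes over 72 s, if anything falls off the work surface, if the arm or the gripper's body presses on something with over 40 N, if the wrist force passes 120 N, or if a joint passes its speed limit or range.

## Working session

There is one attempt and no reset: what is moved stays moved. The work goes in short steps, Python scripts to look and compute and a tool call to move; the robot and the scene stay as the last step left them, time stands still between calls to the robot, and variables do not carry over. Pictures are saved under pics/ and viewed, and the job is handed in when it is done.

Besides the shell and the picture viewer there is one more tool, called after "Request:" by a JSON object that holds its "op" and its "data". servo_tool: Moves the arm, as the interface text tells. Its arguments: {"type":"object","properties":{"steps":{"type":"array"},"force":{"type":"number"}},"required":["steps"]}

```bash
mkdir -p pics; cat > h.py <<'E'
import numpy as np, cv2
from rig import get_obs, camera, tip_reach
def grab(n,tag):
    c=camera(n); cv2.imwrite(f'pics/{tag}.png',c['pixels'])
    import pickle; pickle.dump({k:c[k] for k in c},open(f'pics/{tag}.pkl','wb')); return c
def load(tag):
    import pickle; return pickle.load(open(f'pics/{tag}.pkl','rb'))
def K(c):
    h=c['pixels'].shape[0]; f=h/2/np.tan(np.radians(c['vertical_fov'])/2)
    return np.array([[f,0,c['cx']],[0,f,c['cy']],[0,0,1]])
def ray(c,uv):
    p=cv2.undistortPoints(np.array(uv,float).reshape(-1,1,2),K(c),np.array(c['D'],float)).reshape(-1,2)
    T=np.array(c['T']); d=np.c_[p[:,0],-p[:,1],-np.ones(len(p))]@T[:3,:3].T
    return T[:3,3],d
def onz(c,uv,z):
    o,d=ray(c,uv); return o+d*((z-o[2])/d[:,2])[:,None]
def proj(c,P):
    T=np.array(c['T']); q=(np.atleast_2d(P)-T[:3,3])@T[:3,:3]
    q=q*[1,-1,-1]
    return cv2.projectPoints(q,np.zeros(3),np.zeros(3),K(c),np.array(c['D'],float))[0].reshape(-1,2)
def tri(c1,u1,c2,u2):
    A=[];b=[]
    for c,u in((c1,u1),(c2,u2)):
        o,d=ray(c,u);d=d[0]/np.linalg.norm(d[0]);M=np.eye(3)-np.outer(d,d);A.append(M);b.append(M@o)
    x,*_=np.linalg.lstsq(np.vstack(A),np.hstack(b),rcond=None)
    return x,np.linalg.norm(np.vstack(A)@x-np.hstack(b))
E
python3 - <<'E'
from h import *
print(get_obs(),tip_reach if not callable(tip_reach) else tip_reach())
for n in('top','side','wrist'):
    c=grab(n,n+'0'); print(n,c['vertical_fov'],c['cx'],c['cy'],c['D'],np.round(c['T'],3))
E
```

```text
{'time': 0.0, 'q': array([-1.33149444e+00,  5.28435947e-01,  1.43384884e+00,  2.37363482e-05,
        1.18138649e+00, -1.78464399e-01]), 'joint_velocities': array([ 6.34190343e-05,  8.25766705e-04, -4.92602526e-04, -8.29873110e-04,
       -1.72680211e-03,  7.42370903e-04]), 'joint_torque': array([-1.89152120e-04, -4.40044320e+01, -1.76590133e+01,  6.33050082e-02,
        5.81241434e-02, -1.53144997e-04]), 'position': array([ 0.25354602, -0.57090387,  0.4038068 ]), 'tool_rot': array([ 9.78263532e-01,  2.07362921e-01, -2.06398396e-05, -1.03916578e-03]), 'ft_force': array([-0.70802162, -0.49187693, -0.34960186]), 'moment': array([ 0.01006317, -0.01148681,  0.00994822]), 'grip_width': 0.08699813783401457} 0.1822
top 49.28353224618104 258.61232350708394 194.26276056524358 [0.04312779 0.         0.         0.         0.        ] [[-5.000e-03  9.940e-01 -1.100e-01  3.970e-01]
 [-1.000e+00 -5.000e-03 -1.000e-03  5.000e-02]
 [-1.000e-03  1.100e-01  9.940e-01  1.299e+00]
 [ 0.000e+00  0.000e+00  0.000e+00  1.000e+00]]
side 42.79743788983105 252.1186653048286 177.84090856869256 [-0.10864616  0.          0.          0.          0.        ] [[ 0.722  0.371 -0.584 -0.462]
 [-0.692  0.396 -0.603 -0.964]
 [ 0.008  0.84   0.543  1.001]
 [ 0.     0.     0.     1.   ]]
wrist 69.63747747146121 262.46978182878377 196.6272611908548 [-0.03127798  0.          0.          0.          0.        ] [[ 0.406  0.87   0.28   0.331]
 [-0.914  0.387  0.122 -0.536]
 [-0.003 -0.305  0.952  0.383]
 [ 0.     0.     0.     1.   ]]
```

View pics/top0.png

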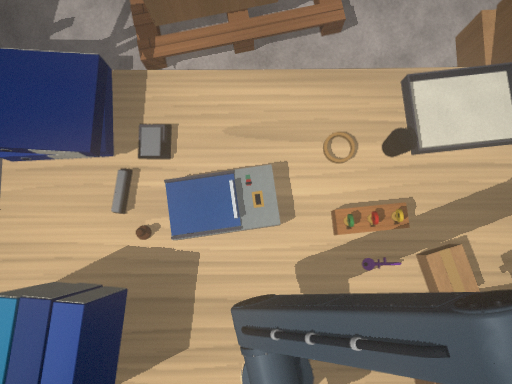

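View pics/side0.png

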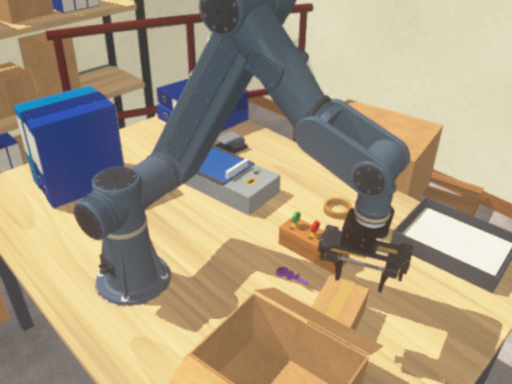

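View pics/wrist0.png

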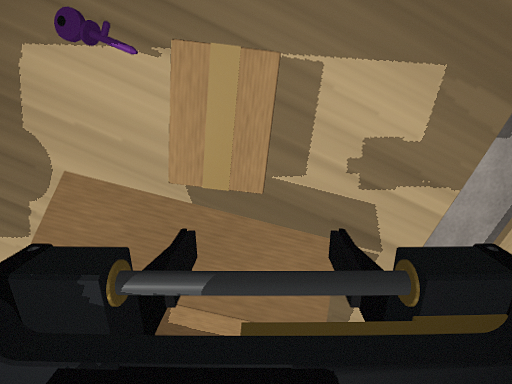

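```bash
python3 - <<'E'
from h import *
c=load('top0');im=c['pixels']
a=cv2.resize(im[145:250,155:295],None,fx=5,fy=5,interpolation=cv2.INTER_CUBIC);cv2.imwrite('pics/boxcrop.png',a)
a=cv2.resize(im[190:280,320:420],None,fx=6,fy=6,interpolation=cv2.INTER_CUBIC);cv2.imwrite('pics/keycrop.png',a)
hsv=cv2.cvtColor(im,cv2.COLOR_BGR2HSV)
sub=np.zeros(im.shape[:2],np.uint8);sub[195:240,325:415]=1
for n,lo,hi in(('red',0,6),('yellow',22,34),('green',45,85)):
    m=cv2.inRange(hsv,(lo,150,60),(hi,255,255))*sub
    k,l,s,ce=cv2.connectedComponentsWithStats(m)
    for i in range(1,k):
        if s[i,4]>8: print(n,ce[i],s[i],onz(c,ce[i],.1)[0])
E
```

```text
red [375.06153846 217.38461538] [372 212   7  12  65] [ 0.46216146 -0.28126388  0.1       ]
yellow [399.28571429 215.04285714] [396 209   8  13  70] [ 0.46856312 -0.35007589  0.1       ]
```

View pics/boxcrop.png

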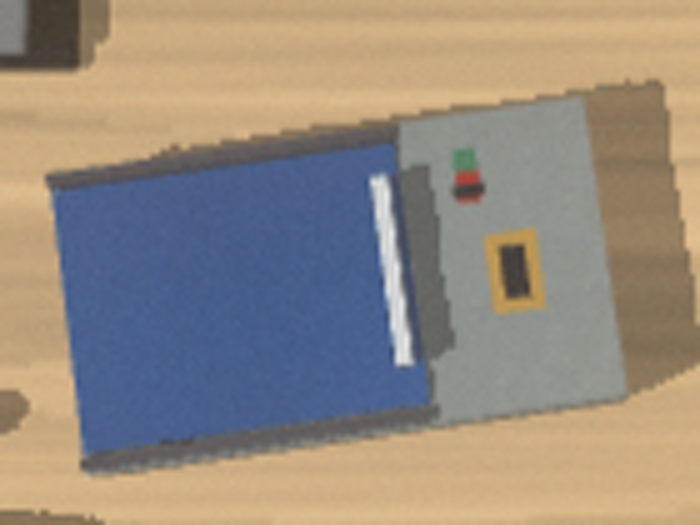

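View pics/keycrop.png

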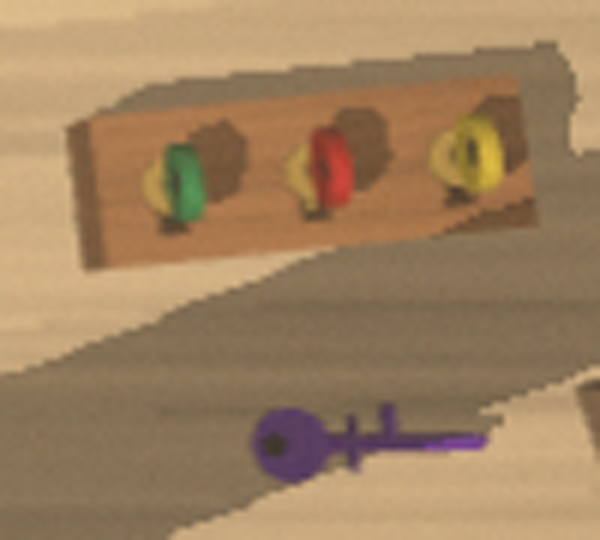

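```bash
python3 - <<'E'
from h import *
c=load('top0');im=c['pixels']
hsv=cv2.cvtColor(im,cv2.COLOR_BGR2HSV)
for p in((350,220),(352,222),(349,216)): print(hsv[p[1],p[0]])
B=np.array([[583,95],[625,397]])/5+[155,145]
P=onz(c,B,.075);d=P[0]-P[1];print('deck edge',P,np.degrees(np.arctan2(d[1],d[0])),np.linalg.norm(d))
S=np.array([[500,245],[525,243],[530,297],[505,300]])/5+[155,145]
Q=onz(c,S,.075);print('slot',Q,Q.mean(0))
m=cv2.inRange(hsv,(40,80,30),(90,255,255));m[:, :335]=0;m[:,365:]=0;m[:200]=0;m[240:]=0
g=np.argwhere(m)[:,::-1].mean(0);print(g,onz(c,g,.1))
T=np.array(load('top0')['T'])
# side tri
s=load('side0');hs=cv2.cvtColor(s['pixels'],cv2.COLOR_BGR2HSV)
for n,lo,hi,u in(('red',0,6,(375.06,217.38)),('green',45,85,g)):
    m=cv2.inRange(hs,(lo,150,60),(hi,255,255));m[:,:280]=0;m[:,330:]=0;m[:200]=0;m[250:]=0
    v=np.argwhere(m)[:,::-1].mean(0);print(n,v,tri(c,u,s,v))
E
```

```text
[ 55 103 121]
[ 61 104 147]
[ 51 103 109]
deck edge [[ 0.62327591  0.01180565  0.075     ]
 [ 0.44433635 -0.01113506  0.075     ]] 7.305677391011518 0.18040411529556968
slot [[0.53401592 0.06143971 0.075     ]
 [0.53511941 0.04671635 0.075     ]
 [0.50320391 0.0439643  0.075     ]
 [0.50151766 0.0586482  0.075     ]] [0.51846423 0.05269214 0.075     ]
[350.54385965 220.10526316] [[ 0.45469112 -0.21138246  0.1       ]]
red [314.50909091 226.10909091] (array([ 0.46096729, -0.27990283,  0.1006539 ]), np.float64(0.002288388081909335))
 ** On entry to DLASCL parameter number  4 had an illegal value
 ** On entry to DLASCL parameter number  4 had an illegal value<stdin>:16: RuntimeWarning: Mean of empty slice.
  ret = um.true_divide(
Traceback (most recent call last):
  File "h.py", line 25, in tri
    x,*_=np.linalg.lstsq(np.vstack(A),np.hstack(b),rcond=None)
         ~~~~~~~~~~~~~~~^^^^^^^^^^^^^^^^^^^^^^^^^^^^^^^^^^^^^^
numpy.linalg.LinAlgError: SVD did not converge in Linear Least Squares
```

```bash
cat >> h.py <<'E'
from scipy.spatial.transform import Rotation as Ro
def yaw():
    R=Ro.from_quat(get_obs()['tool_rot']).as_matrix(); return np.arctan2(R[1,0],R[0,0])
def shift(P,yawdeg=None):
    """P: target grasp point world"""
    o=get_obs();R=Ro.from_quat(o['tool_rot']).as_matrix()
    G=o['position']+R[:,2]*.164
    s=R.T@(np.array(P)-G); t=0
    if yawdeg is not None: t=(-(np.radians(yawdeg)-yaw())+np.pi)%(2*np.pi)-np.pi
    print('G',G.round(4),'yaw',np.degrees(yaw()).round(2),'shift',s.round(4),'turn',round(t,4),'q6',o['q'][5].round(3),'t',o['time'],'F',o['ft_force'].round(1),'M',o['moment'].round(2),'w',round(o['grip_width'],4))
E
python3 -c "
from h import *
shift([.461,-.281,.24],185.7)"
```

```text
G [ 0.2535 -0.5707  0.24  ] yaw 23.94 shift [ 0.3072 -0.1806  0.0004] turn -2.8232 q6 -0.179 t 0.15 F [ 0.1 -0.1 -1.2] M [-0.    0.02  0.02] w 0.0874
```

Request:
{"op": "servo_tool", "data": {"steps": [0.05, 0.307, -0.181, 0, -2.0, 0.05, 0.307, -0.181, 0, -2.0, 0.05, 0.307, -0.181, 0, -2.0, 0.05, 0.307, -0.181, 0, -2.0, 0.05, 0.307, -0.181, 0, -2.0, 0.05, 0.307, -0.181, 0, -2.0, 0.05, 0.307, -0.181, 0, -2.0, 0.05, 0.307, -0.181, 0, -2.0, 0.05, 0.307, -0.181, 0, -2.0, 0.05, 0.307, -0.181, 0, -2.0, 0.05, 0.307, -0.181, 0, -2.0, 0.05, 0.307, -0.181, 0, -2.0]}}

```text
time: 1.65
position: [0.4607, -0.2811, 0.4045]
tool_rot: [0.355, 0.935, 0.0, -0.0]
ft_force: [0.1, 0.7, -0.6]
grip_width: 0.0501
```

Request:
{"op": "servo_tool", "data": {"steps": [0.05, 0, 0, 0, -0.823, 0.05, 0, 0, 0, -0.823, 0.05, 0, 0, 0, -0.823, 0.05, 0, 0, 0, -0.823, 0.05, 0, 0, 0, -0.823, 0.05, 0, 0, 0, -0.823, 0.05, 0, 0, 0, -0.823]}}

```text
time: 2.52
position: [0.4607, -0.2812, 0.4047]
tool_rot: [-0.049, 0.999, 0.0, -0.0]
ft_force: [0.5, 0.2, 0.2]
grip_width: 0.0503
```

```bash
python3 -c "
from h import *
shift([.461,-.281,.24],185.7)
c=grab('wrist','w1')
print(proj(c,[[.461,-.281,.1],[.468,-.35,.1],[.454,-.211,.1]]))"
```

```text
G [ 0.4607 -0.2812  0.2407] yaw -174.43 shift [-0.0003  0.0001  0.0007] turn -0.0023 q6 -2.423 t 2.525 F [0.5 0.2 0.2] M [ 0.15 -0.17  0.05] w 0.0503
[[261.66045106 191.15968045]
 [197.01331328 191.42769711]
 [327.2584409  190.99722285]]
```

View pics/w1.png

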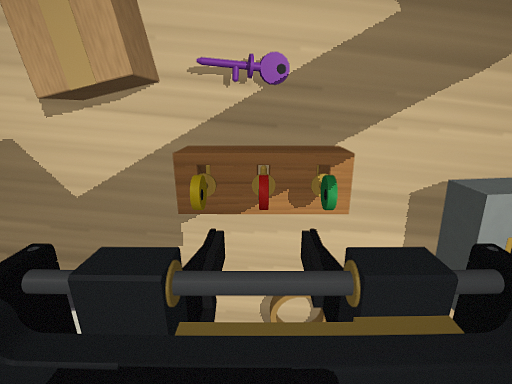

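```bash
python3 - <<'E'
from h import *
c=load('w1');im=c['pixels'];hsv=cv2.cvtColor(im,cv2.COLOR_BGR2HSV)
for n,lo,hi,x0,x1 in(('yellow',22,34,180,220),('red',0,6,245,285),('green',45,85,310,350)):
    m=cv2.inRange(hsv,(lo,130,60),(hi,255,255));m[:, :x0]=0;m[:,x1:]=0;m[:165]=0;m[220:]=0
    k,l,s,ce=cv2.connectedComponentsWithStats(m);i=1+s[1:,4].argmax()
    x,y,w,h,_=s[i];u=[x+w/2-.5,y+h/2-.5]
    print(n,ce[i],s[i],onz(c,u,.1)[0].round(4),onz(c,ce[i],.1)[0].round(4))
a=cv2.resize(im[140:220,170:360],None,fx=4,fy=4,interpolation=cv2.INTER_CUBIC);cv2.imwrite('pics/w1c.png',a)
E
```

```text
yellow [197.79009901 191.70693069] [190 174  17  36 505] [ 0.468  -0.3489  0.1   ] [ 0.4682 -0.3492  0.1   ]
red [263.54458599 191.71656051] [259 175  10  35 314] [ 0.4617 -0.2789  0.1   ] [ 0.4614 -0.2789  0.1   ]
green [328.96810934 191.90888383] [321 175  16  35 439] [ 0.455  -0.2095  0.1   ] [ 0.4548 -0.209   0.1   ]
```

View pics/w1c.png

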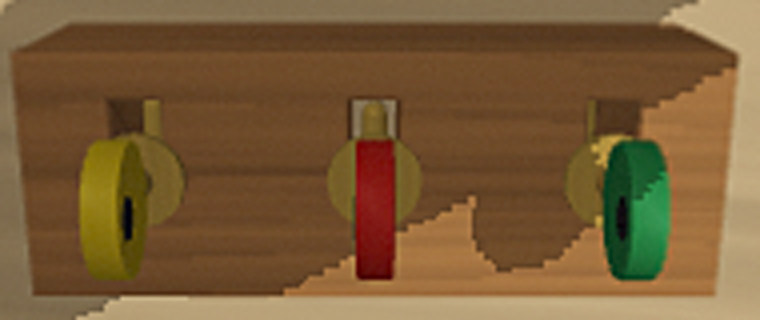

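```bash
python3 -c "
from h import *
shift([.520,.055,.22],187.3)"
```

```text
G [ 0.4607 -0.2812  0.2407] yaw -174.41 shift [-0.0917  0.3288  0.0207] turn -0.0298 q6 -2.423 t 2.575 F [ 0.4 -0.6 -0.4] M [ 0.14 -0.12  0.03] w 0.0498
```

Request:
{"op": "servo_tool", "data": {"steps": [0.05, -0.092, 0.329, 0, -0.03, 0.05, -0.092, 0.329, 0, -0.03, 0.05, -0.092, 0.329, 0, -0.03, 0.05, -0.092, 0.329, 0.02, -0.03, 0.05, -0.092, 0.329, 0.02, -0.03, 0.05, -0.092, 0.329, 0.02, -0.03, 0.05, -0.092, 0.329, 0.02, -0.03, 0.05, -0.092, 0.329, 0.02, -0.03]}}

```text
time: 3.58
position: [0.5198, 0.0548, 0.3848]
tool_rot: [-0.064, 0.998, -0.0, 0.0]
ft_force: [0.5, -0.1, -1.2]
grip_width: 0.05
```

```bash
python3 - <<'E'
from h import *
shift([.520,.055,.22],187.3)
c=grab('wrist','w2')
print(proj(c,[[.5262,.0537,.075]]))
a=cv2.resize(c['pixels'][100:260,180:380],None,fx=4,fy=4,interpolation=cv2.INTER_CUBIC)[:600];cv2.imwrite('pics/w2c.png',a)
E
```

```text
G [0.5198 0.0547 0.2208] yaw -172.62 shift [-0.0003  0.0002  0.0008] turn 0.0014 q6 -1.808 t 3.575 F [ 0.5 -0.1 -1.2] M [ 0.18 -0.13 -0.04] w 0.05
[[259.96645638 195.00689257]]
```

View pics/w2.png

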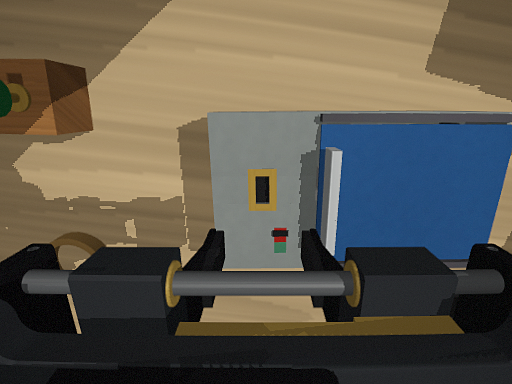

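View pics/w2c.png

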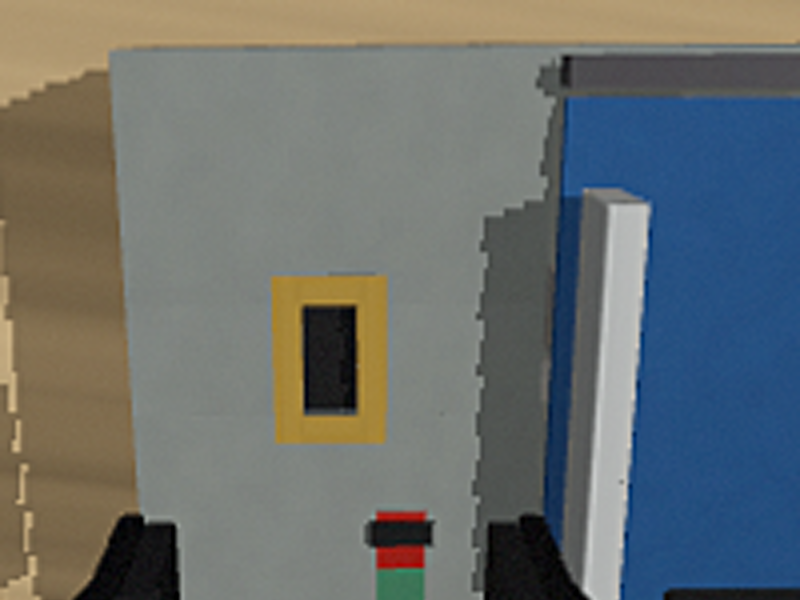

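```bash
python3 - <<'E'
from h import *
c=load('w2');im=c['pixels'];hsv=cv2.cvtColor(im,cv2.COLOR_BGR2HSV)
m=cv2.inRange(hsv,(15,120,100),(30,255,255));m[:160]=0;m[220:]=0;m[:,:235]=0;m[:,290:]=0
ct=max(cv2.findContours(m,cv2.RETR_EXTERNAL,cv2.CHAIN_APPROX_NONE)[0],key=cv2.contourArea)
P=onz(c,ct.reshape(-1,2),.075)[:,:2]
r=cv2.minAreaRect((P*1e3).astype(np.float32));print('surround',r)
S=(np.array([[303,305],[357,305],[357,413],[304,413]])-2)/4+[180,100]
Q=onz(c,S,.075);print(Q.round(4),Q.mean(0))
# deck edges: front edge and left edge
E=(np.array([[112,50],[137,478]])-2)/4+[180,100];Q=onz(c,E,.075);d=Q[1]-Q[0];print(np.degrees(np.arctan2(d[1],d[0])))
E=(np.array([[112,50],[540,45]])-2)/4+[180,100];Q=onz(c,E,.075);d=Q[1]-Q[0];print(np.degrees(np.arctan2(d[1],d[0]))-90)
ce=np.array(r[0])/1e3; t=np.radians(7.3);print('axis',ce+.00775*np.array([np.cos(t),np.sin(t)]))
E
```

```text
surround ((520.212646484375, 55.266265869140625), (46.47110366821289, 30.706363677978516), 7.381141185760498)
[[0.5054 0.046  0.075 ]
 [0.5036 0.0603 0.075 ]
 [0.5338 0.0644 0.075 ]
 [0.5357 0.0499 0.075 ]] [0.51963187 0.05516771 0.075     ]
7.4883516795234675
8.013147093211643
axis [0.52789983 0.05625102]
```

```bash
python3 -c "
from h import *
shift([.4549,-.2092,.10],185.6)"
```

```text
G [0.5198 0.0543 0.2209] yaw -172.67 shift [ 0.098 -0.253  0.121] turn 0.0302 q6 -1.808 t 3.625 F [ 0.2 -0.1 -0.5] M [ 0.09 -0.18 -0.01] w 0.0501
```

Request:
{"op": "servo_tool", "data": {"steps": [0.05, 0.098, -0.253, 0, 0.03, 0.05, 0.098, -0.253, 0, 0.03, 0.05, 0.098, -0.253, 0, 0.03, 0.05, 0.098, -0.253, 0, 0.03, 0.05, 0.098, -0.253, 0, 0.03, 0.05, 0.098, -0.253, 0.06, 0.03, 0.05, 0.098, -0.253, 0.1, 0.03, 0.05, 0.098, -0.253, 0.121, 0.03, 0.05, 0.098, -0.253, 0.121, 0.03, 0.05, 0.098, -0.253, 0.121, 0.03]}}

```text
time: 4.88
position: [0.4552, -0.2092, 0.2646]
tool_rot: [-0.049, 0.999, -0.001, 0.001]
ft_force: [1.5, -0.2, 0.0]
grip_width: 0.0496
```

```bash
python3 -c "
from h import *
shift([.4549,-.2092,.10],185.6)
c=grab('wrist','w3')"
```

```text
G [ 0.4554 -0.2094  0.1006] yaw -174.4 shift [0.0004 0.0002 0.0006] turn 0.0 q6 -2.323 t 4.875 F [ 1.5 -0.2  0. ] M [ 0.08 -0.13  0.03] w 0.0496
```

View pics/w3.png

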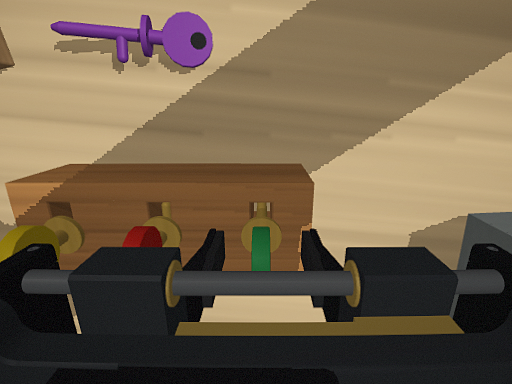

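Request:
{"op": "servo_tool", "data": {"steps": [0, 0, 0, 0, 0, 0, 0, 0, 0, 0, 0, 0, 0, 0, 0, 0, 0, 0, 0, 0, 0, 0, 0, 0, 0], "force": 45}}

```text
time: 5.55
position: [0.4552, -0.2083, 0.2638]
tool_rot: [-0.05, 0.999, -0.0, 0.0]
ft_force: [-0.5, -0.1, 0.1]
grip_width: 0.0094
```

Request:
{"op": "servo_tool", "data": {"steps": [0, 0, 0, -0.03, 0, 0, 0, 0, -0.07, 0, 0, 0, 0, -0.13, 0, 0, 0, 0, -0.13, 0, 0, 0, 0, -0.13, 0]}}

```text
time: 6.18
position: [0.4547, -0.2078, 0.3933]
tool_rot: [-0.05, 0.999, 0.0, -0.0]
ft_force: [0.0, -0.3, -1.2]
grip_width: 0.0096
```

```bash
python3 -c "
from h import *
shift([.5276,.0563,.225],187.4)
c=grab('wrist','w4')
c=grab('side','s4')
cv2.imwrite('pics/s4c.png',cv2.resize(c['pixels'][140:290,230:380],None,fx=4,fy=4))
"
```

```text
G [ 0.4545 -0.2077  0.2293] yaw -174.31 shift [-0.0989  0.2555  0.0044] turn -0.0299 q6 -2.323 t 6.175 F [ 0.  -0.3 -1.2] M [ 0.1  -0.03 -0.02] w 0.0096
```

View pics/w4.png

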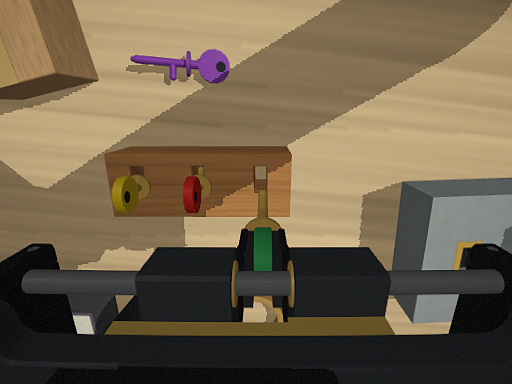

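View pics/s4c.png

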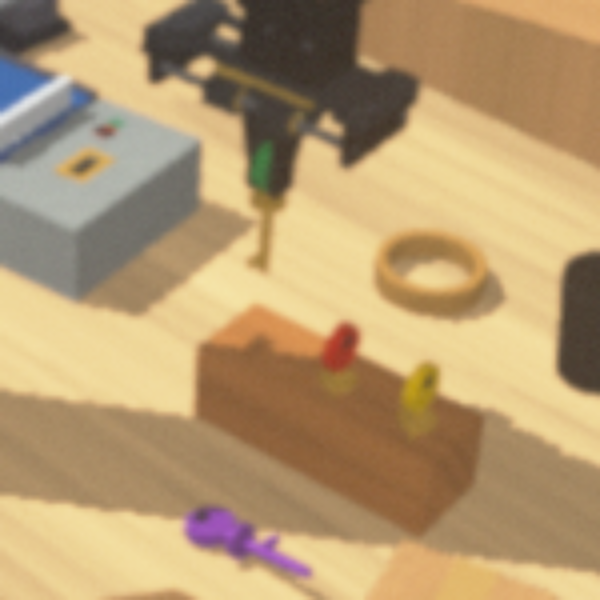

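```bash
python3 - <<'E'
from h import *
c=load('w4');o=get_obs();R=Ro.from_quat(o['tool_rot']).as_matrix();G=o['position']+R[:,2]*.164
for n,v in(('bit tip low',[.02,0,.095]),('bit top',[.02,0,.087]),('collar edge',[.014,0,.03])):
    p=proj(c,G+R@v)[0];print(n,p.round(1))
a=cv2.resize(c['pixels'][130:260,200:330],None,fx=4.5,fy=4.5,interpolation=cv2.INTER_CUBIC);cv2.imwrite('pics/w4c.png',a)
E
```

```text
bit tip low [262.  182.8]
bit top [262.  185.2]
collar edge [261.7 216.2]
```

View pics/w4c.png

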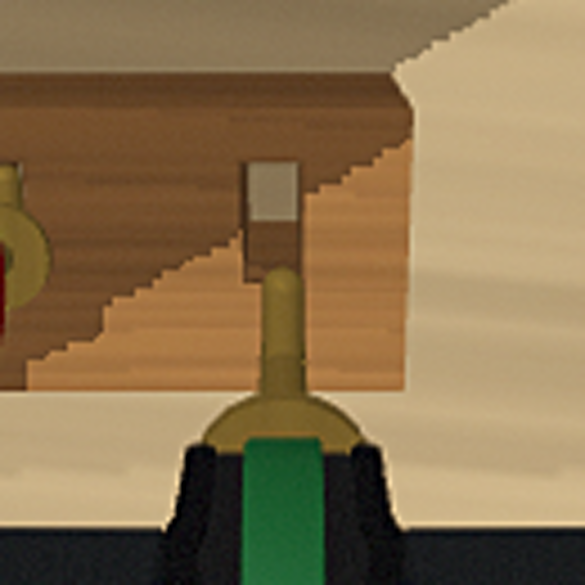

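```bash
python3 - <<'E'
from h import *
c=load('w1');t=np.radians(5.6);e=np.array([np.cos(t),np.sin(t),0])
A=np.array([.4617,-.279,.068])
for n,d,z in(('tip low',-.02,-.063),('tip mid',-.02,-.059),('tip top',-.02,-.055),('collar',-.014,.004)):
    print(n,proj(c,A+e*d+[0,0,z])[0].round(1))
print('slot end',proj(c,A-e*.0235)[0])
a=cv2.resize(c['pixels'][150:220,230:300],None,fx=8,fy=8,interpolation=cv2.INTER_CUBIC);cv2.imwrite('pics/w1d.png',a)
E
```

```text
tip low [263.2 158.3]
tip mid [263.2 158.8]
tip top [263.2 159.3]
collar [263.4 173.4]
slot end [263.35685171 164.55602433]
```

View pics/w1d.png

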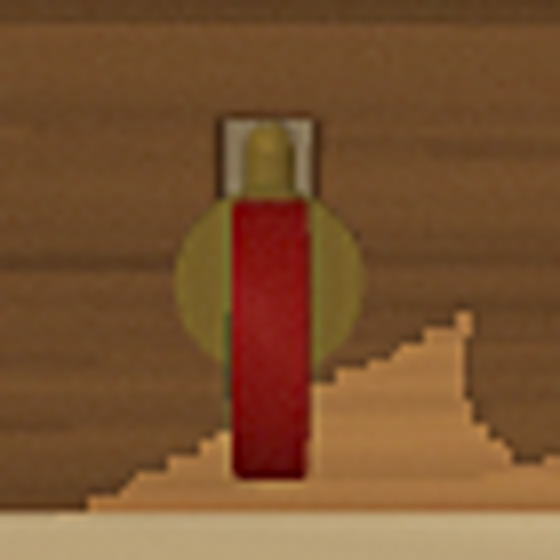

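```bash
python3 - <<'E'
from h import *
c=load('s4');o=get_obs();R=Ro.from_quat(o['tool_rot']).as_matrix();G=o['position']+R[:,2]*.164
im=cv2.resize(c['pixels'][170:220,270:320],None,fx=12,fy=12,interpolation=cv2.INTER_CUBIC)
for n,v in(('bow',[0,0,0]),('collar',[0,0,.03]),('shank end',[0,0,.095]),('bit tip',[.02,0,.091])):
    p=proj(c,G+R@v)[0];print(n,p.round(1)); q=(p-[270,170])*12+6
    cv2.circle(im,(int(q[0]),int(q[1])),3,(255,0,255),-1)
cv2.imwrite('pics/s4d.png',im)
E
```

```text
bow [297.7 180.9]
collar [297.  189.5]
shank end [295.7 207.5]
bit tip [291.8 209.4]
```

View pics/s4d.png

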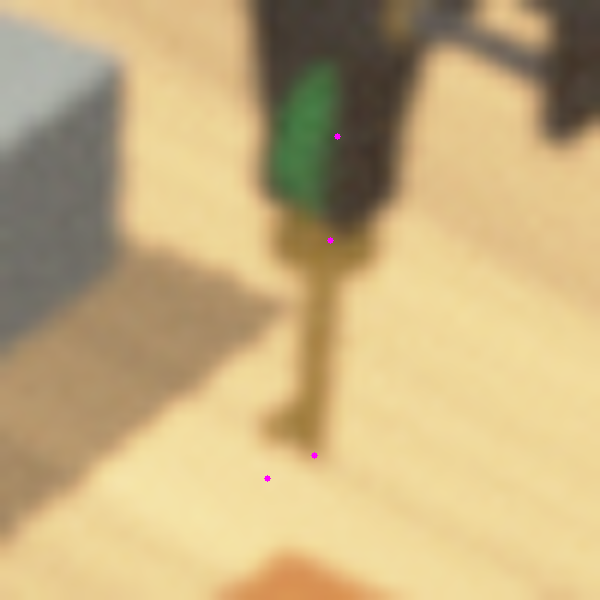

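Request:
{"op": "servo_tool", "data": {"steps": [0, -0.099, 0.2555, 0, -0.03, 0, -0.099, 0.2555, 0, -0.03, 0, -0.099, 0.2555, 0, -0.03, 0, -0.099, 0.2555, 0, -0.03, 0, -0.099, 0.2555, 0.02, -0.03, 0, -0.099, 0.2555, 0.035, -0.03, 0, -0.099, 0.2555, 0.035, -0.03, 0, -0.099, 0.2555, 0.035, -0.03]}}

```text
time: 7.28
position: [0.5284, 0.0546, 0.3585]
tool_rot: [-0.064, 0.998, -0.0, -0.0]
ft_force: [0.8, 0.7, 0.1]
grip_width: 0.0097
```

```bash
cat > look.py <<'E'
from h import *
import sys
tag=sys.argv[1]
shift([.5276,.0563,.107],187.4)
c=grab('wrist',tag)
o=get_obs();R=Ro.from_quat(o['tool_rot']).as_matrix();G=o['position']+R[:,2]*.164
im=cv2.resize(c['pixels'][130:270,190:330],None,fx=4,fy=4,interpolation=cv2.INTER_CUBIC);cv2.imwrite('pics/'+tag+'c.png',im)
E
python3 look.py w5
```

```text
G [0.5282 0.0546 0.1945] yaw -172.7 shift [0.0003 0.0018 0.0875] turn -0.0017 q6 -1.806 t 7.275 F [0.8 0.7 0.1] M [ 0.11 -0.13 -0.02] w 0.0097
```

View pics/w5c.png

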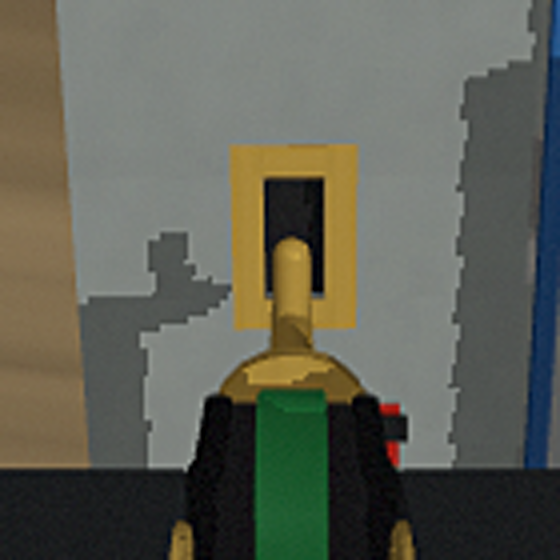

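Request:
{"op": "servo_tool", "data": {"steps": [0, 0, 0.0014, 0, 0, 0, 0, 0.0014, 0.02, 0, 0, 0, 0.0014, 0.035, 0, 0, 0, 0.0014, 0.045, 0, 0, 0, 0.0014, 0.055, 0, 0, 0, 0.0014, 0.055, 0]}}

```text
time: 8.07
position: [0.528, 0.0572, 0.303]
tool_rot: [-0.065, 0.998, 0.0, -0.001]
ft_force: [-0.3, 0.2, -0.6]
grip_width: 0.0094
```

```bash
python3 look.py w6
```

```text
G [0.5277 0.0572 0.139 ] yaw -172.6 shift [ 0.0002 -0.0009  0.032 ] turn 0.0001 q6 -1.803 t 8.075 F [-0.3  0.2 -0.6] M [ 0.09 -0.13  0.04] w 0.0094
```

View pics/w6c.png

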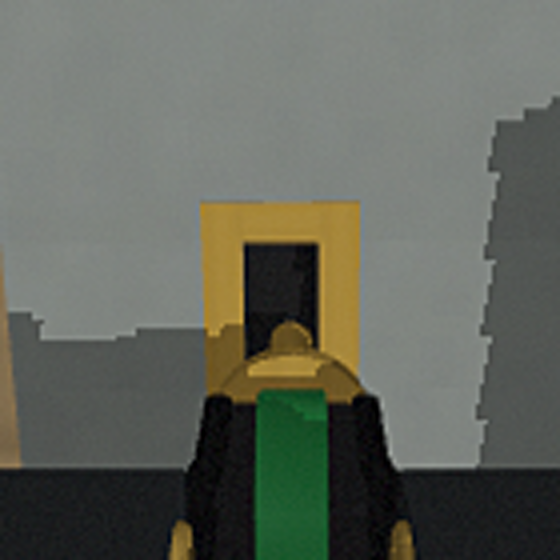

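Request:
{"op": "servo_tool", "data": {"steps": [0, 0, -0.0013, 0.005, 0, 0, 0, -0.0013, 0.015, 0, 0, 0, -0.0013, 0.023, 0, 0, 0, -0.0013, 0.029, 0, 0, 0, -0.0013, 0.031, 0, 0, 0, -0.0013, 0.032, 0]}}

```text
time: 8.88
position: [0.5284, 0.0559, 0.2716]
tool_rot: [-0.065, 0.998, 0.0, -0.0]
ft_force: [-0.2, 0.5, -0.8]
grip_width: 0.0093
```

```bash
python3 look.py w7; python3 -c "
from h import *
c=grab('side','s7');cv2.imwrite('pics/s7c.png',cv2.resize(c['pixels'][130:230,200:320],None,fx=5,fy=5,interpolation=cv2.INTER_CUBIC))"
```

```text
G [0.5284 0.0559 0.1076] yaw -172.59 shift [0.0007 0.0005 0.0006] turn 0.0001 q6 -1.805 t 8.875 F [-0.2  0.5 -0.8] M [ 0.09 -0.13  0.  ] w 0.0093
```

View pics/w7c.png

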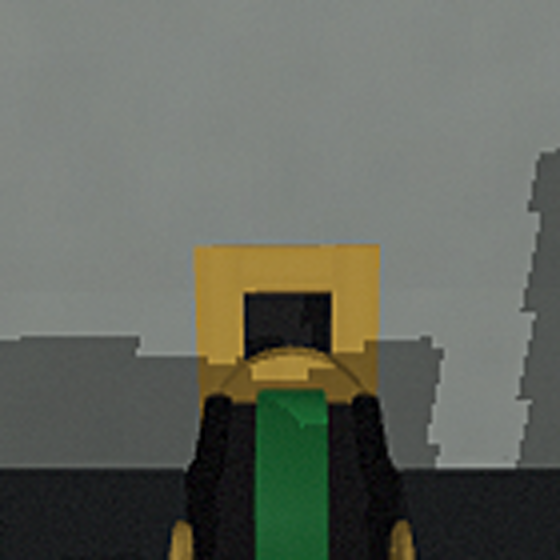

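View pics/s7c.png

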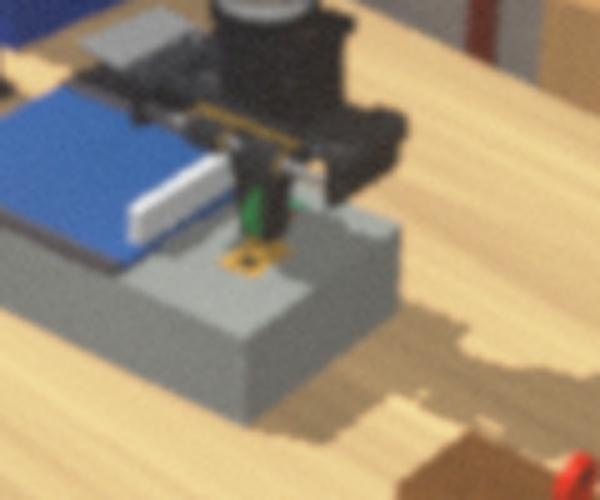

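Request:
{"op": "servo_tool", "data": {"steps": [0, 0, 0, 0.001, 0, 0, 0, 0, 0.001, 0.1, 0, 0, 0, 0.001, 0.2, 0, 0, 0, 0.001, 0.3, 0, 0, 0, 0.001, 0.3, 0, 0, 0, 0.001, 0.3]}}

```text
time: 9.72
position: [0.5284, 0.0558, 0.2709]
tool_rot: [0.085, 0.996, -0.0, 0.0]
ft_force: [-0.5, 0.7, -0.3]
grip_width: 0.0098
```

```bash
python3 -c "
from h import *
shift([.5276,.0563,.107],187.4)"
```

```text
G [0.5285 0.0558 0.1069] yaw 170.3 shift [ 0.0009  0.0004 -0.0001] turn -0.2985 q6 -1.506 t 9.725 F [-0.5  0.7 -0.3] M [-0.11 -0.03  0.06] w 0.0098
```

Request:
{"op": "servo_tool", "data": {"steps": [0, 0, 0, 0, 0.1, 0, 0, 0, 0, 0.15, 0, 0, 0, 0, 0.15, 0, 0, 0, 0, 0.15]}}

```text
time: 10.22
position: [0.528, 0.055, 0.2709]
tool_rot: [0.158, 0.987, -0.002, -0.001]
ft_force: [-1.7, -5.1, 1.4]
grip_width: 0.0097
```

```bash
python3 -c "
from h import *
shift([.5276,.0563,.107],187.4)"
```

```text
G [0.5277 0.0545 0.1069] yaw 161.81 shift [ 0.0007  0.0017 -0.0001] turn -0.4465 q6 -1.356 t 10.225 F [-1.7 -5.1  1.4] M [-1.13  0.24  0.12] w 0.0097
```

Request:
{"op": "servo_tool", "data": {"steps": [0, 0, 0, 0, 0.08, 0, 0, 0, 0, 0.12, 0, 0, 0, 0, 0.12]}}

```text
time: 10.6
position: [0.5275, 0.0544, 0.271]
tool_rot: [0.216, 0.976, -0.003, -0.001]
ft_force: [-2.5, -7.9, 2.8]
grip_width: 0.0094
```

```bash
python3 -c "
from h import *
shift([.5276,.0563,.107],187.4)"
```

```text
G [0.527  0.0536 0.107 ] yaw 155.05 shift [ 0.0006  0.0027 -0.0001] turn -0.5647 q6 -1.237 t 10.6 F [-2.5 -7.9  2.8] M [-1.91  0.67  0.3 ] w 0.0094
```

Request:
{"op": "servo_tool", "data": {"steps": [0, 0, 0, 0, -0.15, 0, 0, 0, 0, -0.3, 0, 0, 0, 0, -0.45, 0, 0, 0, 0, -0.57, 0, 0, 0, 0, -0.57, 0, 0, 0, 0, -0.57]}}

```text
time: 11.35
position: [0.5284, 0.056, 0.2708]
tool_rot: [-0.064, 0.998, 0.0, 0.0]
ft_force: [0.3, -0.5, -0.3]
grip_width: 0.0095
```

```bash
python3 look.py w8
```

```text
G [0.5284 0.056  0.1068] yaw -172.68 shift [ 0.0008  0.0004 -0.0002] turn -0.0013 q6 -1.804 t 11.35 F [ 0.3 -0.5 -0.3] M [ 0.18 -0.12 -0.  ] w 0.0095
```

View pics/w8c.png

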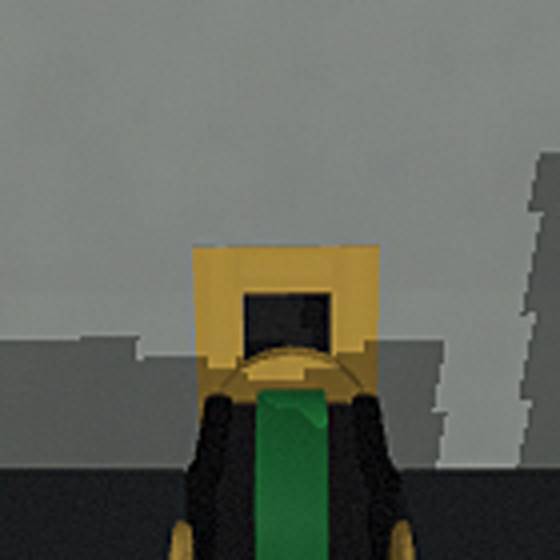

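Request:
{"op": "servo_tool", "data": {"steps": [0, 0, 0, -0.02, 0, 0, 0, 0, -0.05, 0, 0, 0, 0, -0.1, 0, 0, 0, 0, -0.1, 0, 0, 0, 0, -0.1, 0]}}

```text
time: 12.02
position: [0.5278, 0.056, 0.3703]
tool_rot: [-0.064, 0.998, 0.0, -0.001]
ft_force: [-0.4, 0.3, -0.9]
grip_width: 0.01
```

```bash
python3 -c "
from h import *
shift([.4549,-.2088,.19],185.6)"
```

```text
G [0.5276 0.056  0.2063] yaw -172.62 shift [ 0.1061 -0.2533  0.0164] turn 0.031 q6 -1.805 t 12.025 F [-0.4  0.3 -0.9] M [ 0.19 -0.12  0.02] w 0.01
```

Request:
{"op": "servo_tool", "data": {"steps": [0, 0.106, -0.253, 0, 0.031, 0, 0.106, -0.253, 0, 0.031, 0, 0.106, -0.253, 0, 0.031, 0, 0.106, -0.253, 0, 0.031, 0, 0.106, -0.253, 0, 0.031, 0, 0.106, -0.253, 0.01, 0.031, 0, 0.106, -0.253, 0.016, 0.031, 0, 0.106, -0.253, 0.016, 0.031]}}

```text
time: 13.02
position: [0.4557, -0.2071, 0.3534]
tool_rot: [-0.05, 0.999, 0.001, -0.001]
ft_force: [0.6, -0.3, -0.6]
grip_width: 0.0098
```

```bash
sed -i 's/^shift.*/P=[float(v) for v in sys.argv[2].split(",")]; shift(P[:3],P[3])/' look.py; python3 look.py w9 .4549,-.209,.1,185.6
```

```text
G [ 0.4552 -0.2067  0.1894] yaw -174.28 shift [ 0.0003 -0.0025  0.0894] turn 0.0022 q6 -2.321 t 13.025 F [ 0.6 -0.3 -0.6] M [ 0.11 -0.12 -0.02] w 0.0098
```

View pics/w9c.png

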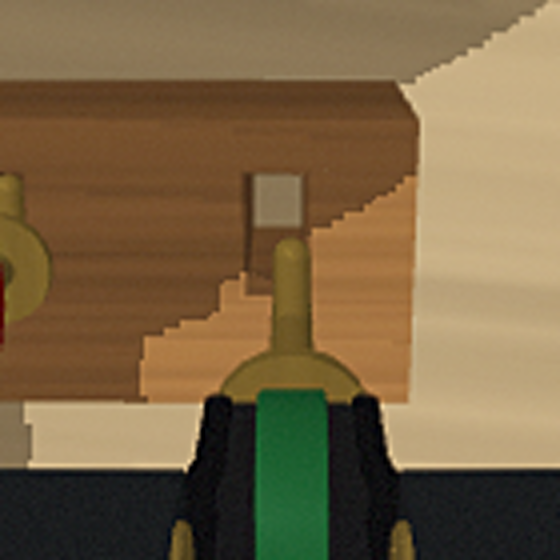

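Request:
{"op": "servo_tool", "data": {"steps": [0, 0, -0.003, 0, 0, 0, 0, -0.003, 0.02, 0, 0, 0, -0.003, 0.04, 0, 0, 0, -0.003, 0.055, 0, 0, 0, -0.003, 0.055, 0]}}

```text
time: 13.7
position: [0.456, -0.2113, 0.2989]
tool_rot: [-0.049, 0.999, 0.001, -0.001]
ft_force: [-0.1, 0.3, -0.4]
grip_width: 0.0097
```

```bash
python3 look.py w10 .4549,-.21,.1,185.6
```

```text
G [ 0.4557 -0.2111  0.1349] yaw -174.35 shift [0.0007 0.0012 0.0349] turn 0.0008 q6 -2.326 t 13.7 F [-0.1  0.3 -0.4] M [ 0.18 -0.09  0.  ] w 0.0097
```

View pics/w10c.png

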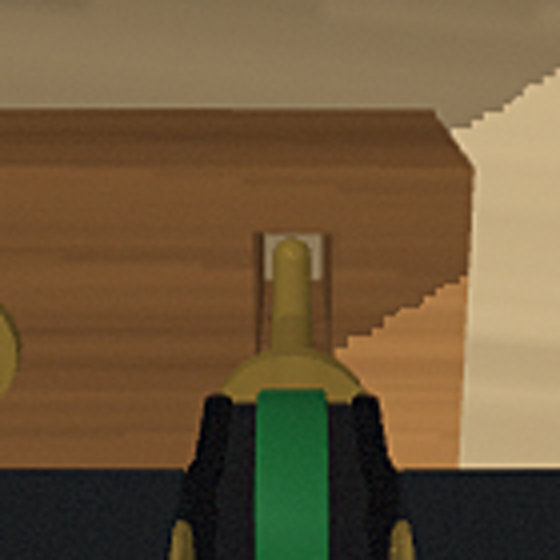

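Request:
{"op": "servo_tool", "data": {"steps": [0, 0, 0, 0.01, 0, 0, 0, 0, 0.02, 0, 0, 0, 0, 0.03, 0, 0, 0, 0, 0.034, 0, 0, 0, 0, 0.034, 0]}}

```text
time: 14.38
position: [0.456, -0.2116, 0.2653]
tool_rot: [-0.049, 0.999, 0.0, -0.0]
ft_force: [0.2, 0.4, -0.9]
grip_width: 0.0094
```

Request:
{"op": "servo_tool", "data": {"steps": [0.05, 0, 0, 0, 0, 0.05, 0, 0, 0, 0, 0.05, 0, 0, 0, 0, 0.05, 0, 0, -0.03, 0, 0.05, 0, 0, -0.08, 0, 0.05, 0, 0, -0.12, 0, 0.05, 0, 0, -0.12, 0]}}

```text
time: 15.25
position: [0.4568, -0.2121, 0.389]
tool_rot: [-0.049, 0.999, -0.003, 0.003]
ft_force: [0.2, -0.4, -0.3]
grip_width: 0.0497
```

```bash
python3 look.py w11 .4616,-.279,.1,185.6
```

```text
G [ 0.4579 -0.2129  0.225 ] yaw -174.36 shift [ 0.0036 -0.0655  0.1254] turn 0.0007 q6 -2.326 t 15.25 F [ 0.2 -0.4 -0.3] M [ 0.11 -0.12  0.03] w 0.0497
```

View pics/w11.png

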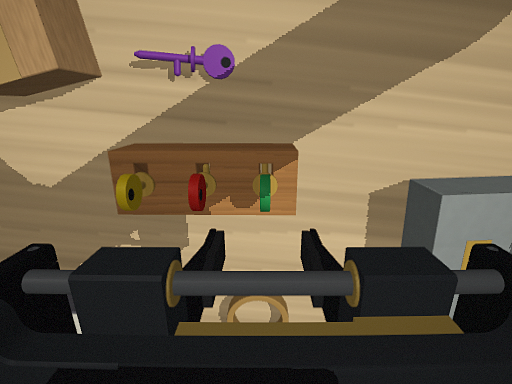

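Request:
{"op": "servo_tool", "data": {"steps": [0.05, 0.0015, -0.0675, 0, 0, 0.05, 0.0015, -0.0675, 0, 0, 0.05, 0.0015, -0.0675, 0.04, 0, 0.05, 0.0015, -0.0675, 0.09, 0, 0.05, 0.0015, -0.0675, 0.124, 0, 0.05, 0.0015, -0.0675, 0.125, 0, 0.05, 0.0015, -0.0675, 0.125, 0]}}

```text
time: 16.18
position: [0.4613, -0.2788, 0.2609]
tool_rot: [-0.049, 0.999, 0.0, -0.0]
ft_force: [0.3, 0.6, 0.3]
grip_width: 0.0497
```

```bash
python3 look.py w12 .4616,-.279,.1,185.6
```

```text
G [ 0.4613 -0.2787  0.0969] yaw -174.36 shift [-0.0003 -0.0003 -0.0031] turn 0.0006 q6 -2.42 t 16.175 F [0.3 0.6 0.3] M [ 0.12 -0.15 -0.02] w 0.0497
```

View pics/w12.png

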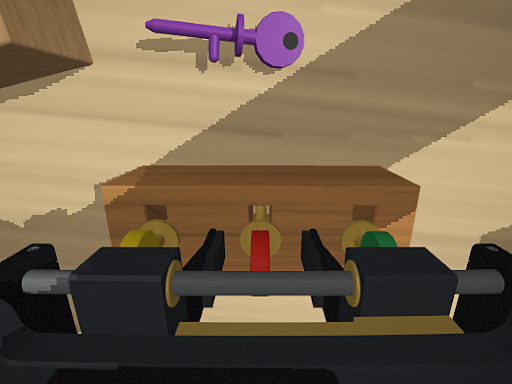

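Request:
{"op": "servo_tool", "data": {"steps": [0.03, 0, 0, -0.003, 0, 0, 0, 0, -0.003, 0, 0, 0, 0, -0.003, 0, 0, 0, 0, -0.003, 0, 0, 0, 0, -0.003, 0, 0, 0, 0, -0.003, 0], "force": 45}}

```text
time: 16.98
position: [0.4613, -0.279, 0.2638]
tool_rot: [-0.049, 0.999, -0.0, 0.0]
ft_force: [0.1, 0.0, 0.4]
grip_width: 0.0099
```

Request:
{"op": "servo_tool", "data": {"steps": [0, 0, 0, -0.03, 0, 0, 0, 0, -0.07, 0, 0, 0, 0, -0.11, 0, 0, 0, 0, -0.11, 0, 0, 0, 0, -0.11, 0]}}

```text
time: 17.6
position: [0.4608, -0.2785, 0.373]
tool_rot: [-0.049, 0.999, 0.001, -0.001]
ft_force: [-1.1, 0.5, -1.0]
grip_width: 0.01
```

```bash
python3 look.py w13 .528,.056,.195,187.4
```

```text
G [ 0.4606 -0.2783  0.209 ] yaw -174.38 shift [-0.0999  0.3261  0.0143] turn -0.031 q6 -2.42 t 17.6 F [-1.1  0.5 -1. ] M [ 0.08 -0.13 -0.01] w 0.01
```

View pics/w13c.png

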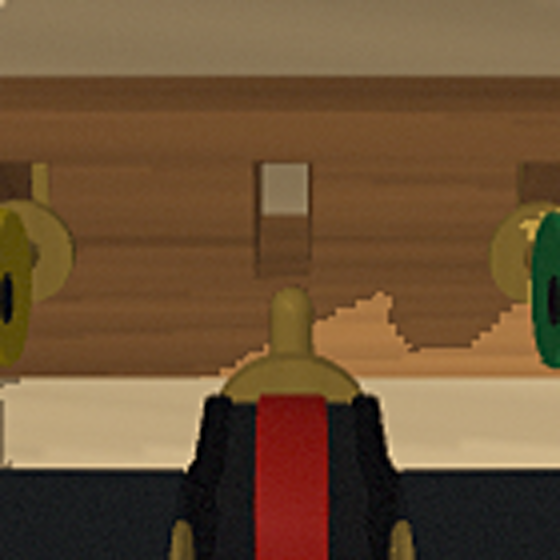

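```bash
python3 - <<'E'
from h import *
c=grab('side','s13');o=get_obs();R=Ro.from_quat(o['tool_rot']).as_matrix();G=o['position']+R[:,2]*.164
p0=proj(c,G)[0];x0,y0=int(p0[0])-25,int(p0[1])-12
im=cv2.resize(c['pixels'][y0:y0+50,x0:x0+50],None,fx=12,fy=12,interpolation=cv2.INTER_CUBIC)
for v in([0,0,0],[0,0,.03],[0,0,.095],[.02,0,.091]):
    q=(proj(c,G+R@v)[0]-[x0,y0])*12+6
    cv2.circle(im,(int(q[0]),int(q[1])),3,(255,0,255),-1)
cv2.imwrite('pics/s13d.png',im)
E
```

```text
(no output)
```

View pics/s13d.png

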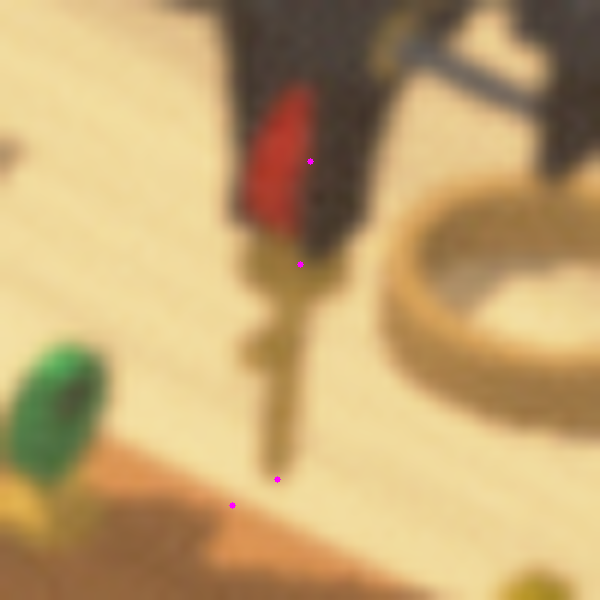

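Request:
{"op": "servo_tool", "data": {"steps": [0, -0.1, 0.3265, 0, -0.031, 0, -0.1, 0.3265, 0, -0.031, 0, -0.1, 0.3265, 0, -0.031, 0, -0.1, 0.3265, 0, -0.031, 0, -0.1, 0.3265, 0, -0.031, 0, -0.1, 0.3265, 0, -0.031, 0, -0.1, 0.3265, 0.014, -0.031, 0, -0.1, 0.3265, 0.02, -0.031, 0, -0.1, 0.3265, 0.02, -0.031, 0, -0.1, 0.3265, 0.02, -0.031]}}

```text
time: 18.95
position: [0.5288, 0.0546, 0.3536]
tool_rot: [-0.064, 0.998, -0.0, -0.0]
ft_force: [0.4, -0.7, -0.6]
grip_width: 0.0098
```

```bash
python3 look.py w14 .528,.056,.107,187.4
```

```text
G [0.5288 0.0546 0.1896] yaw -172.71 shift [0.0006 0.0015 0.0826] turn -0.0019 q6 -1.805 t 18.95 F [ 0.4 -0.7 -0.6] M [ 0.14 -0.18  0.07] w 0.0098
```

View pics/w14c.png

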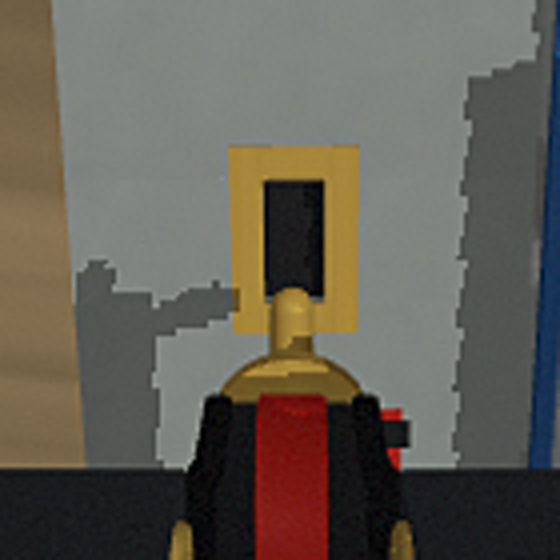

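Request:
{"op": "servo_tool", "data": {"steps": [0, 0.0005, 0, 0.02, 0, 0, 0.0005, 0, 0.035, 0, 0, 0.0005, 0, 0.048, 0, 0, 0.0005, 0, 0.06, 0, 0, 0.0005, 0, 0.07, 0, 0, 0.0005, 0, 0.078, 0, 0, 0.0005, 0, 0.082, 0, 0, 0.0005, 0, 0.083, 0, 0, 0.0005, 0, 0.083, 0]}}

```text
time: 20.12
position: [0.5284, 0.0558, 0.271]
tool_rot: [-0.065, 0.998, -0.0, 0.0]
ft_force: [-0.3, 0.5, -1.0]
grip_width: 0.0101
```

```bash
python3 look.py w15 .528,.056,.107,187.4
```

```text
G [0.5285 0.0557 0.107 ] yaw -172.59 shift [0.0005 0.0003 0.    ] turn 0.0001 q6 -1.805 t 20.125 F [-0.3  0.5 -1. ] M [ 0.15 -0.15  0.02] w 0.0101
```

View pics/w15c.png

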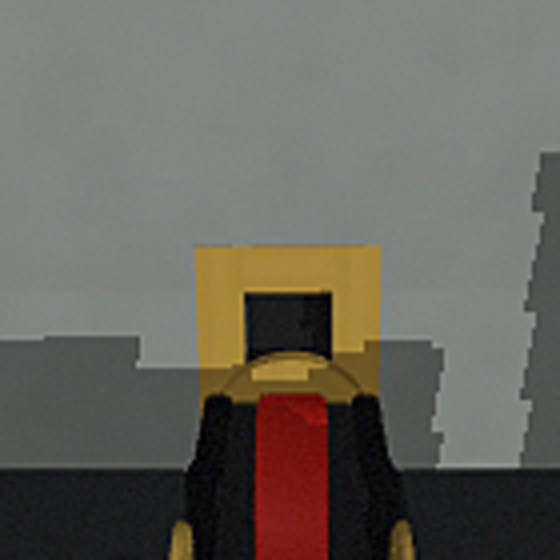

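In the slot to its collar. Turning in stages.

Request:
{"op": "servo_tool", "data": {"steps": [0, 0, 0, 0, 0.1, 0, 0, 0, 0, 0.2, 0, 0, 0, 0, 0.3, 0, 0, 0, 0, 0.4, 0, 0, 0, 0, 0.45, 0, 0, 0, 0, 0.45]}}

```text
time: 20.92
position: [0.5284, 0.0557, 0.271]
tool_rot: [0.159, 0.987, 0.0, 0.0]
ft_force: [0.7, 0.6, -2.1]
grip_width: 0.0095
```

```bash
python3 -c "
from h import *
shift([.5276,.0563,.107],187.4)"
```

```text
G [0.5285 0.0557 0.107 ] yaw 161.66 shift [0.001  0.0003 0.    ] turn -0.4493 q6 -1.356 t 20.925 F [ 0.7  0.6 -2.1] M [ 0.08 -0.13  0.  ] w 0.0095
```

Request:
{"op": "servo_tool", "data": {"steps": [0, 0, 0, 0, 0.1, 0, 0, 0, 0, 0.15, 0, 0, 0, 0, 0.2, 0, 0, 0, 0, 0.2]}}

```text
time: 21.42
position: [0.5283, 0.0557, 0.2709]
tool_rot: [0.257, 0.966, 0.0, 0.0]
ft_force: [0.2, -0.2, -0.4]
grip_width: 0.0095
```

```bash
python3 -c "
from h import *
shift([.5276,.0563,.107],187.4)"
```

```text
G [0.5284 0.0557 0.1069] yaw 150.23 shift [ 0.001   0.0001 -0.0001] turn -0.6487 q6 -1.157 t 21.425 F [ 0.2 -0.2 -0.4] M [ 0.04 -0.2  -0.04] w 0.0095
```

Request:
{"op": "servo_tool", "data": {"steps": [0, 0, 0, 0, 0.12, 0, 0, 0, 0, 0.24, 0, 0, 0, 0, 0.36, 0, 0, 0, 0, 0.48, 0, 0, 0, 0, 0.6, 0, 0, 0, 0, 0.72, 0, 0, 0, 0, 0.77, 0, 0, 0, 0, 0.77, 0, 0, 0, 0, 0.77]}}

```text
time: 22.55
position: [0.5276, 0.0554, 0.2708]
tool_rot: [0.601, 0.799, -0.001, -0.001]
ft_force: [-4.3, -4.2, 2.7]
grip_width: 0.0096
```

```bash
python3 look.py w16 .528,.056,.107,187.4;  python3 -c "
from h import *
c=grab('top','t16');cv2.imwrite('pics/t16c.png',cv2.resize(c['pixels'][150:250,155:295],None,fx=5,fy=5,interpolation=cv2.INTER_CUBIC))"
```

```text
G [0.5273 0.0553 0.1068] yaw 106.15 shift [ 0.0005  0.0009 -0.0002] turn -1.418 q6 -0.387 t 22.55 F [-4.3 -4.2  2.7] M [-0.67  0.58 -0.03] w 0.0096
```

View pics/w16.png

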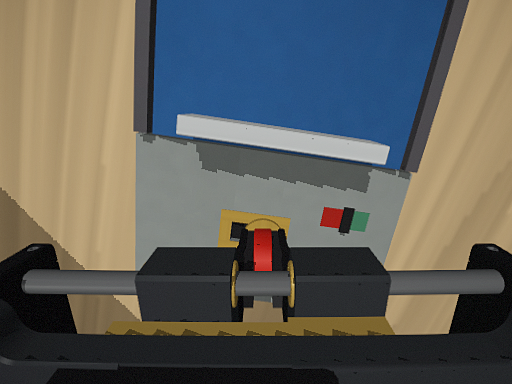

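View pics/t16c.png

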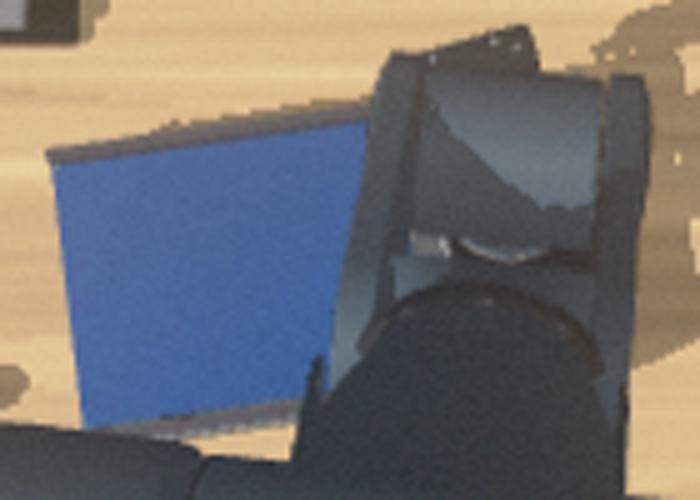

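```bash
python3 - <<'E'
from h import *
c=load('w16');im=c['pixels'][190:250,300:390]
cv2.imwrite('pics/w16p.png',cv2.resize(im,None,fx=8,fy=8,interpolation=cv2.INTER_CUBIC))
t=np.radians(7.4);e=np.array([np.cos(t),np.sin(t)]);n=np.array([-e[1],e[0]]);A=np.array([.528,.056])
def loc(c,uv): 
    p=onz(c,uv,.077)[:,:2]-A; return np.c_[p@e,p@n].round(4)
print(loc(c,[[347,220],[343,219],[369,222],[322,216]]))
c0=load('w2');print(loc(c0,[[180+400/4,100+533/4],[280,100+568/4],[280,100+512/4]]))
E
```

```text
[[0.054  0.0214]
 [0.0511 0.0217]
 [0.0692 0.0223]
 [0.0366 0.0217]]
[[0.0429 0.0206]
 [0.0539 0.0208]
 [0.0364 0.0205]]
```

View pics/w16p.png

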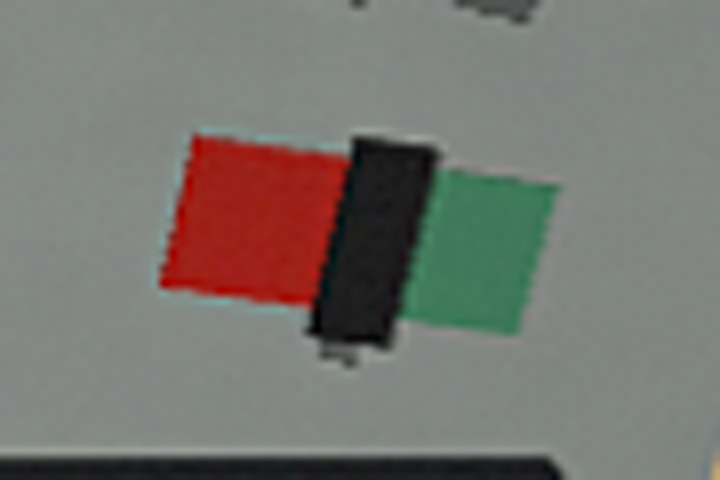

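Request:
{"op": "servo_tool", "data": {"steps": [0.05, 0, 0, 0, 0, 0.05, 0, 0, 0, 0, 0.05, 0, 0, 0, 0, 0.05, 0, 0, -0.03, 0, 0.05, 0, 0, -0.08, 0, 0, 0, 0, -0.12, 0.15, 0, 0, 0, -0.12, 0.15, 0, 0, 0, -0.12, 0.15]}}

```text
time: 23.65
position: [0.5278, 0.0559, 0.3902]
tool_rot: [0.659, 0.752, -0.0, -0.0]
ft_force: [0.3, 0.8, 0.1]
grip_width: 0.0278
```

```bash
python3 - <<'E'
from h import *
t=np.radians(7.4);e=np.array([np.cos(t),np.sin(t)]);n=np.array([-e[1],e[0]]);A=np.array([.528,.056])
for y in(.042,.12,.187):
    shift([*(A+e*.005+n*y),.105],97.4)
c=grab('wrist','w17')
p=onz(c,[[263,200]],.12);print(p)
E
```

```text
G [0.5277 0.0559 0.2262] yaw 97.51 shift [0.042  0.0055 0.1212] turn 0.0019 q6 -0.236 t 23.65 F [0.3 0.8 0.1] M [-0.05 -0.15  0.04] w 0.0278
G [0.5277 0.0559 0.2262] yaw 97.51 shift [0.12   0.0056 0.1212] turn 0.0019 q6 -0.236 t 23.65 F [0.3 0.8 0.1] M [-0.05 -0.15  0.04] w 0.0278
G [0.5277 0.0559 0.2262] yaw 97.51 shift [0.187  0.0058 0.1213] turn 0.0019 q6 -0.236 t 23.65 F [0.3 0.8 0.1] M [-0.05 -0.15  0.04] w 0.0278
[[0.52799167 0.05826526 0.12      ]]
```

View pics/w17.png

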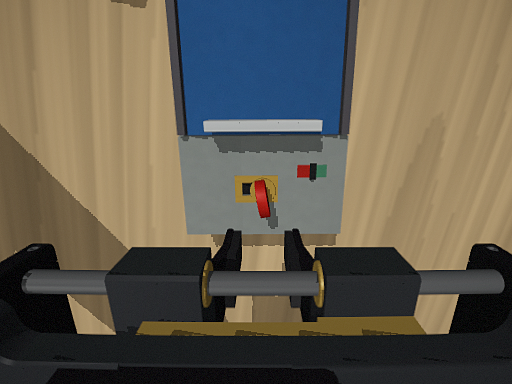

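Request:
{"op": "servo_tool", "data": {"steps": [0, 0.043, 0.002, 0, 0, 0, 0.043, 0.002, 0, 0, 0, 0.043, 0.002, 0.03, 0, 0, 0.043, 0.002, 0.07, 0, 0, 0.043, 0.002, 0.1, 0, 0, 0.043, 0.002, 0.119, 0, 0, 0.043, 0.002, 0.119, 0]}}

```text
time: 24.58
position: [0.5238, 0.0981, 0.2693]
tool_rot: [0.66, 0.752, -0.002, -0.002]
ft_force: [0.5, 0.6, -0.0]
grip_width: 0.0003
```

```bash
python3 - <<'E'
from h import *
t=np.radians(7.4);e=np.array([np.cos(t),np.sin(t)]);n=np.array([-e[1],e[0]]);A=np.array([.528,.056])
shift([*(A+n*.187),.105],97.4)
c=grab('wrist','w18')
E
```

```text
G [0.5228 0.0981 0.1053] yaw 97.45 shift [ 0.1446 -0.0002  0.0004] turn 0.0009 q6 -0.154 t 24.575 F [ 0.5  0.6 -0. ] M [ 0.01 -0.08  0.  ] w 0.0003
```

View pics/w18.png

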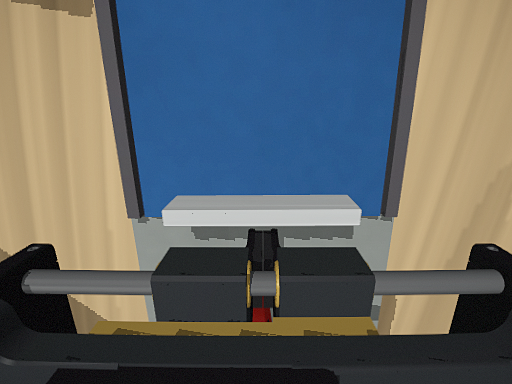

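Request:
{"op": "servo_tool", "data": {"steps": [0, 0.01, 0, 0, 0, 0, 0.02, 0, 0, 0, 0, 0.032, 0, 0, 0, 0, 0.045, 0, 0, 0, 0, 0.06, 0, 0, 0, 0, 0.075, 0, 0, 0, 0, 0.09, 0, 0, 0, 0, 0.105, 0, 0, 0, 0, 0.118, 0, 0, 0, 0, 0.128, 0, 0, 0, 0, 0.135, 0, 0, 0, 0, 0.135, 0, 0, 0]}}

```text
time: 26.12
position: [0.5068, 0.2332, 0.2714]
tool_rot: [0.66, 0.752, 0.0, -0.001]
ft_force: [-0.5, 0.1, -0.1]
grip_width: 0.0005
```

```bash
cat > p.py <<'E'
from h import *
import sys
t=np.radians(7.4);e=np.array([np.cos(t),np.sin(t)]);n=np.array([-e[1],e[0]]);A=np.array([.528,.056])
shift([*(A+n*.187),.105],97.4)
o=get_obs();print('tcp box y',((o['position'][:2]-A)@n).round(4))
c=grab('wrist',sys.argv[1])
E
python3 p.py w19
```

```text
G [0.5067 0.2334 0.1074] yaw 97.44 shift [ 0.0083 -0.0017  0.0025] turn 0.0007 q6 0.1 t 26.125 F [-0.5  0.1 -0.1] M [ 0.01 -0.12 -0.04] w 0.0005
tcp box y 0.1785
```

View pics/w19.png

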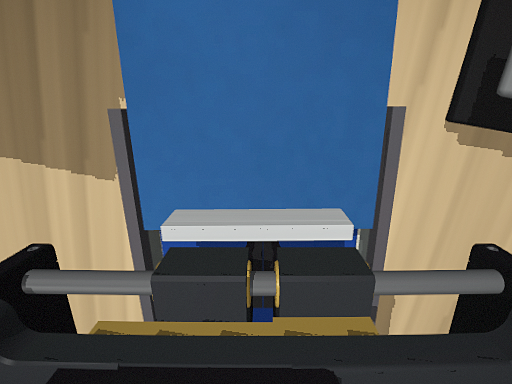

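Request:
{"op": "servo_tool", "data": {"steps": [0, 0.003, 0, 0, 0, 0, 0.006, 0, 0, 0, 0, 0.008, 0, 0, 0, 0, 0.008, 0, 0, 0]}}

```text
time: 26.68
position: [0.5063, 0.2388, 0.2715]
tool_rot: [0.659, 0.752, -0.002, 0.001]
ft_force: [1.1, -10.1, -0.4]
grip_width: 0.0003
```

```bash
python3 p.py w20
```

```text
G [0.5061 0.2381 0.1075] yaw 97.55 shift [ 0.0036 -0.0017  0.0024] turn 0.0026 q6 0.114 t 26.675 F [  1.1 -10.1  -0.4] M [-1.59 -0.27  0.03] w 0.0003
tcp box y 0.1841
```

Request:
{"op": "servo_tool", "data": {"steps": [0, 0.003, 0, 0, 0, 0, 0.003, 0, 0, 0]}}

```text
time: 26.98
position: [0.5062, 0.2398, 0.2715]
tool_rot: [0.658, 0.753, -0.004, 0.003]
ft_force: [2.0, -18.1, 1.0]
grip_width: 0.001
```

```bash
python3 p.py w21
```

```text
G [0.5061 0.2383 0.1075] yaw 97.66 shift [ 0.0034 -0.0017  0.0025] turn 0.0045 q6 0.12 t 26.975 F [  2.  -18.1   1. ] M [-3.19 -0.49  0.04] w 0.001
tcp box y 0.1851
```

Request:
{"op": "servo_tool", "data": {"steps": [0, -0.006, 0, 0, 0, 0, -0.015, 0, 0, 0, 0, -0.02, 0, -0.03, 0, 0, -0.02, 0, -0.08, 0, 0, -0.02, 0, -0.13, 0, 0, -0.06, 0, -0.15, 0, 0, -0.1, 0, -0.15, 0, 0, -0.1, 0, -0.15, 0]}}

```text
time: 28.02
position: [0.519, 0.1425, 0.4223]
tool_rot: [0.661, 0.75, 0.001, 0.0]
ft_force: [-0.0, 0.3, -0.8]
grip_width: 0.0006
```

```bash
python3 p.py w22; python3 - <<'E'
from h import *
c=load('w22')
t=np.radians(7.4);e=np.array([np.cos(t),np.sin(t)]);n=np.array([-e[1],e[0]]);A=np.array([.528,.056])
im=c['pixels'];h=cv2.cvtColor(im,cv2.COLOR_BGR2HSV)
m=cv2.inRange(h,(0,0,190),(180,40,255));k,l,s,ce=cv2.connectedComponentsWithStats(m)
for i in range(1,k):
    if s[i,4]>150:
        p=onz(c,ce[i],.1085)[0,:2]-A;print(s[i],ce[i].round(1),'box x,y',p@e,p@n)
for q in('side','top'): grab(q,q+'22')
E
```

```text
G [0.5192 0.1426 0.2583] yaw 97.26 shift [ 0.1    -0.0029  0.1534] turn -0.0025 q6 -0.067 t 28.025 F [-0.   0.3 -0.8] M [ 0.06 -0.16 -0.01] w 0.0006
tcp box y 0.0869
[204  74 110  11 234] [250.3  76.6] box x,y -0.008955781662725993 0.20248609560661704
```

View pics/w22.png

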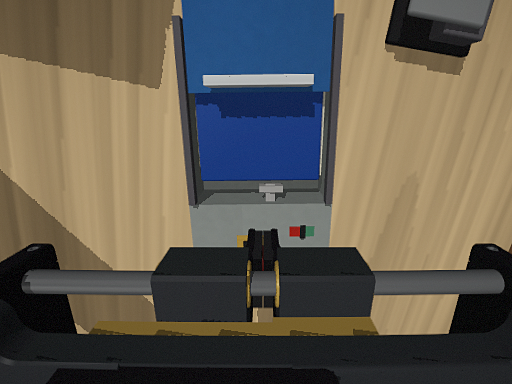

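View pics/side22.png

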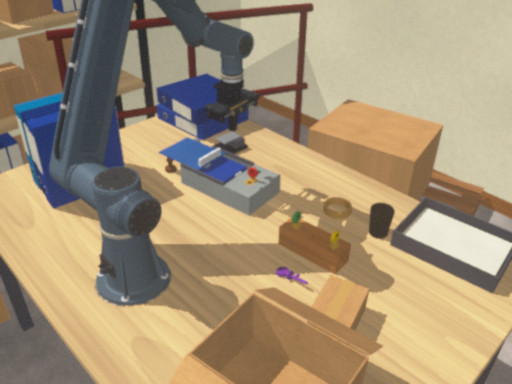

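View pics/top22.png

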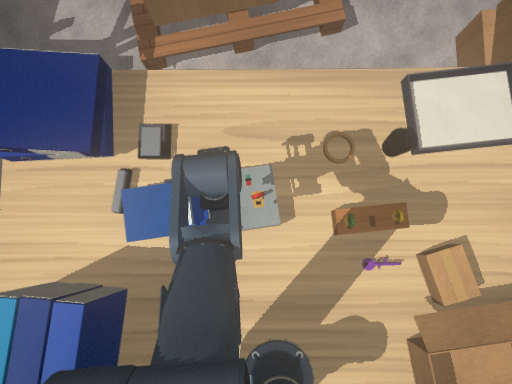

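```bash
python3 -c "
from rig import hand_in
print(hand_in())"
```

```text
the job is handed in; nothing more can be done
None
```

The red key opened the lock, the cover is fully open, and I handed the job in at about 28 s of the 72 s allowed. The hand-in reports no verdict.

- **Keys:** Green went in first and met a hard stop, with side force and torque still climbing at about 0.5 rad, so I turned it back and returned it to its slot in the stand. Red turned freely to about 1.4 rad and stays in the lock, released. Yellow and the purple look-alike were not touched.
- **Bolt:** The pointer moved about 11 mm, well past the 6.5 mm needed to free the cover. It sat across the red and green fields' border while I held the key. After release it stood mostly on green.
- **Cover:** I pushed it by the lip until the fingertips stopped moving and the force rose to 18 N, at the position expected for the end stop. The last wrist picture put the lip at 202 mm from the key axis against 200 mm expected, which is within the error of the calibration.
- **Bench:** In the last top and side pictures the arm is clear and the other things look in place. The stamp is hidden in the last top view and probably lies under the overhanging cover. The side view shows it still standing.

No check failed.

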